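# Tuck the bay cover of a bench power duct under the lapped lid and hold it down

## Task

The access bay of the power duct on the microscopy bench is open: pick up its loose dark cover, which has a bow handle, turn it so that its metal tongue faces whichever end of the bay has the blue flap lid, and tuck the tongue under the lid's lapped lip, right home and square between the duct's rims, without lifting the lid. Then press the cover down flat on its rubber seal, firmly but without great force, and finish while still gripping it and holding it pressed down flat, ready for a colleague to drive the screws. Leave everything else on the bench as it is.

Things in the scene. Friction and masses are not known exactly. Their poses are not given: they have to be found in the camera images.
- duct: aluminium power duct fixed on the bench, 512 (x) x 122 mm; origin on the bench under the centre of its open bay, z up. Deck 40 high with a 90 x 66 bay; rims 5 high along both long edges, inner faces at y = +-56. Lid unit and socket module stand on the deck 165 either side of the bay along x; which is where varies. Home: cover's handle above this origin, to about 2 mm.
- seal (a joint): rubber seal round the bay, a 104 x 80 frame standing 3 proud of the deck (mm): 0 = free, 0.003 m = pressed flush with the deck, which takes 9 N in all (the cover's own weight, 2.5 to 4 N, counts towards it)
- lid_unit: grey base of the blue flap lid, 140 (x) x 108 x 8 mm high, fixed on the duct; origin at deck level under its centre, x along the duct. The lid has a lap lip at both x ends, 100 wide, reaching 93 from the origin; the lip's underside is 10 above the deck, its top 14, level with the finished cover
- lid (a joint): blue flap lid, hinged along the duct on its -y edge, held shut by its own weight (0.22 kg): 0 = shut, grows as it is lifted (rad); 0.01 is about 1 mm at the free edge
- socket_unit: orange socket module with two white outlets on top, 80 (x) x 108 (y) x 42 mm high, fixed on the duct's deck; origin at deck level under its centre
- cover: loose bay cover, 0.26 to 0.4 kg, flat on the bench: dark grey board 140 (x) x 96 x 14 mm, origin at the centre of its underside. A bare steel tongue, 90 wide, 4 thick, flush with the underside, sticks out 22 from its +x end; two brass-lined screw holes at the -x end. Home: the board's end face is at or within 2 of the lip's edge, the tongue 20 to 22 under the lip
- cover_handle (a point): centre of the cover's bright steel bow handle bar: bar 70 mm long along the cover's y, 12 wide (x), 10 high, centred over the board, its centre 40 above the cover's underside, 21 clear below the bar; posts at its ends leave 54 free between them. Axes as the cover
- cover_tip (a point): middle of the tongue's free edge, 92 mm along +x from the cover's centre, 2 above its underside. Axes as the cover
- screwdriver: loose red-handled screwdriver, 190 long, lying on the bench (mm); bystander; origin under its middle
- screw_dish: small aluminium bowl, 80 across, 28 high (mm); bystander; origin at the centre of its underside
- slide_box: wooden slide box, 85 x 175 x 34, with a paper label (mm); bystander; origin at the centre of its underside
- oil_bottle: small amber bottle, 34 across, 75 high (mm); bystander; origin at the centre of its underside
- beaker: open glass beaker, 68 across, 90 high (mm); bystander; origin at the centre of its underside
- petri_dish: flat glass dish, 90 across, 14 high (mm); bystander; origin at the centre of its underside
- tissue_box: cardboard box, 120 x 75 x 50 (mm); bystander; origin at the centre of its underside
Mind the look-alikes: they are no part of the job. Leave any pink or purple look-alike of the cover alone.

How it is judged:
At the end, for the whole second after the job is handed in: Tongue edge under the lip, within 81 mm of the lid unit's centre along the duct; handle within 6.5 mm along and 9 mm across of the bay's centre; cover square within 0.08 rad, level within 0.03; lid shut; seal in over 2.2 mm; cover on duct over 7 N, fingers on cover over 3 N; at rest (x of cover_tip in the frame of lid_unit between -0.081 and 0.081 m and z of cover_tip in the frame of lid_unit below 0.006 m and x of cover_handle in the frame of duct between -0.0065 and 0.0065 m and y of cover_handle in the frame of duct between -0.009 and 0.009 m and angle between the x axis of cover_handle and the x axis of duct, either way round below 0.08 rad and angle between cover_handle's own z axis and vertical below 0.03 rad and value of joint lid below 0.02 rad and value of joint seal above 0.0022 m and contact force between cover and duct above 7 N and contact force between the fingers and cover above 3 N and linear speed of cover below 0.02 m/s); the arm keeps its last pose, push and grip.
It fails at once if the flap lid is lifted by more than 0.06 rad (about 6 mm at its free edge) (value of joint lid above 0.06 rad).
It fails at once if the cover is forced down on the duct with more than 60 N (contact force between cover and duct above 60 N).
It fails at once if something else on the bench is disturbed (moved more than 15 mm) (distance of any of screwdriver, screw_dish, slide_box, oil_bottle, beaker, petri_dish, tissue_box from where it was at the start of the episode above 0.015 m).
It also fails if it takes over 45 s, if anything falls off the work surface, if the arm or the gripper's body presses on something with over 40 N, if the wrist force passes 120 N, or if a joint passes its speed limit or range.

## Robot

A 7-joint arm with a two-finger parallel gripper is mounted at the origin on the work surface. World frame = base frame: x ahead of the robot, y to its left, z up, the work surface at z = 0. Lengths are in m, angles in rad, forces in N, time in s.
With the tool pointing down it reaches from about 0.375 to 0.925 m from the base axis. Payload 3.1 kg.
Tool frame: the origin (TCP) lies between the finger pads; the fingertips stand 19 mm ahead of it and the grasp point (between the pads) is the TCP; z points along the fingers, y is the line along which they close (so a half turn about z gives the same grasp; the last joint's range is limited). The gripper opens to 85 mm and grips with 20 to 120 N. Pads are 22 mm wide; open, the fingers measure 114 mm over their backs; the gripper's body (76 mm by 85 mm) begins 54 mm behind the grasp point. The pads swing forward as they close: fully open they stand 13 mm farther back than shut.
Start: joints at [1.172, 0.383, 0.044, 1.598, -0.018, 1.161, -0.05], TCP at [0.193, -0.621, 0.25] pointing down, gripper open.
Joint ranges: [-2.61, 2.61], [-0.41, 2.15], [-1.48, 1.57], [0, 2.5], [-1.57, 4.71], [0.05, 1.97], [-2.85, 2.85]. Speed limits (rad/s): [2.79, 2.79, 3.14, 3.14, 3.14, 3.14, 3.14].

## Interface

Orientations are given as a unit quaternion [x, y, z, w].
In Python, from bench import move_ptp, movel, move_j, move_gripper, pause, inverse_kinematics, read_camera, camera_params, MotionError, sign_off, look_for, tip_of, read_time_s, read_qpos, read_joint_vel, read_effort, read_eef_pos, read_tcp_rot, read_ft_force, read_ft_torque, read_finger_gap, read_grasp_force gives the robot as it stands. Calls block until the motion is done:
- move_ptp(position, orientation): joint-space move of the TCP to a pose.
- movel(position, orientation=None, speed=0.15): straight line of the TCP; orientation=None keeps the orientation; speed is the mean speed in m/s.
- move_j(angles): joint-space move.
- move_gripper(opening, effort=None): finger opening in m; effort is the grip in N (None keeps the last); returns when the fingers have stopped.
- pause(seconds).
- inverse_kinematics(position, orientation): joint angles nearest the present ones, or None.
- read_camera(name): name is "scene" or "top" or "wrist"; returns the picture (480x640x3 uint8, red, green, blue); there is no depth.
- camera_params(name): a dict with "K" (3x3 intrinsics, pixels), "camera_from_world" (4x4, takes a point from world to camera coordinates). Camera axes: x right, y down, z forward; pixel columns grow to the right and rows downward; lengths in m; the calibration is good to about 2 mm. A picture is of the moment at which its call begins: read the wrist's pose just before it. camera_params takes no time and is no camera call; for the wrist camera it gives the pose at the moment of the call.
A pose or a line that the arm cannot do raises MotionError and nothing moves.
- sign_off(): hands the job in; it is judged then, once.
Trained networks look in the newest picture that a camera, given by its name, has taken for a name from the list of things; names that differ only in an ending like _2 or _b are one class to them, and where a whole thing is asked for, a point or a joint stands for the part that bears it (a point fixed in the world has none). Each returns a list of dicts, best first, with "confidence" (0 to 1); they miss things now and then, are a little off and sometimes report something else, mostly with a low value. They report only what shows in the picture. A call takes as long as a camera call. They do not tell look-alikes from the thing itself.
- look_for(camera, name): "at" ([column, row] in pixels, amid what is visible of it).
- tip_of(camera, name): "at" ([column, row] in pixels: a listed point, or the origin of a listed thing).
Readings, each from a call of its own:
- read_time_s(): time.
- read_qpos(): joint angles.
- read_joint_vel(): joint speeds.
- read_effort(): joint torques, N m.
- read_eef_pos(): TCP position.
- read_tcp_rot(): TCP orientation.
- read_ft_force(): force on the tool from outside, world axes, zero at the start.
- read_ft_torque(): the same for the moment, N m.
- read_finger_gap(): finger opening in m.
- read_grasp_force(): force on a finger pad.
Only numpy, scipy, OpenCV 4.12 (cv2) and the standard library are available. Lean on these libraries where they do the work, as an engineer would, in place of code of your own. Each camera call takes 0.05 s, during which the arm holds its last target. There are 200 camera calls.

## Working session

There is one attempt and no reset: what is moved stays moved. The work goes in short steps, each a Python script; the robot and the scene stay as the last script left them, time stands still between calls to the robot, and variables do not carry over. Pictures are saved under pics/ and viewed, at most 10 in all, crops included, and the job is handed in when it is done.

```bash
mkdir -p pics
cat > h.py <<'E'
import numpy as np, cv2
from bench import *
def save(cam,name):
    im=read_camera(cam); cv2.imwrite(f'pics/{name}.png',cv2.cvtColor(im,cv2.COLOR_RGB2BGR)); return im
def ray(P,px):
    K=np.array(P['K']);T=np.array(P['camera_from_world']);R=T[:3,:3];c=-R.T@T[:3,3]
    d=R.T@np.linalg.solve(K,[px[0],px[1],1.]); return c,d/np.linalg.norm(d)
def onz(P,px,z):
    c,d=ray(P,px); return c+d*(z-c[2])/d[2]
def proj(P,X):
    K=np.array(P['K']);T=np.array(P['camera_from_world']);q=K@(T[:3,:3]@np.array(X)+T[:3,3]); return q[:2]/q[2]
def tri(rs):
    A=0;b=0
    for c,d in rs:
        M=np.eye(3)-np.outer(d,d);A=A+M;b=b+M@c
    return np.linalg.solve(A,b)
E
python3 - <<'E'
from h import *
np.set_printoptions(precision=3,suppress=True)
for c in ['scene','top']:
    save(c,c+'0'); P=camera_params(c); print(c,np.array(P['camera_from_world']).tolist(),P['K'][0])
    for n in ['cover','cover_handle','cover_tip','duct','lid_unit','socket_unit']:
        print(n,[(np.round(r['at'],1).tolist(),round(r['confidence'],2)) for r in tip_of(c,n)][:4])
print(read_time_s(),read_tcp_rot(),read_ft_force())
E
```

```text
scene [[-0.06213705888605074, 0.9979420387569508, -0.015832662271768962, 0.029641185801226155], [0.7996357003278863, 0.04028404857515398, -0.5991326582581906, -0.3964125416566598], [-0.5972618627320203, -0.04988870325048618, -0.8004932133465358, 1.5288401389226027], [0.0, 0.0, 0.0, 1.0]] [441.434   0.    314.507]
cover [([440.0, 195.1], 0.92), ([364.6, 203.4], 0.69), ([391.0, 265.9], 0.62)]
cover_handle [([441.8, 185.1], 0.83), ([395.6, 255.3], 0.69), ([369.2, 195.5], 0.57)]
cover_tip [([447.8, 174.0], 0.73), ([407.7, 244.0], 0.72), ([377.2, 180.3], 0.65)]
duct [([281.4, 260.7], 0.57), ([170.8, 284.1], 0.52)]
lid_unit [([272.3, 304.4], 0.88), ([497.6, 257.8], 0.73), ([179.0, 198.2], 0.58)]
socket_unit [([288.9, 208.3], 0.86)]
top [[-0.02182539315648324, -0.9997413324253496, -0.0063969097189065256, 0.03720582047971388], [-0.9894443293634596, 0.02251657578128799, -0.14315349421365484, 0.515817984568292], [0.1432605015489557, 0.0032050047538846895, -0.989679825317496, 1.4998651318627567], [0.0, 0.0, 0.0, 1.0]] [543.124   0.    321.002]
cover [([282.4, 298.2], 0.85), ([202.5, 319.0], 0.7), ([255.3, 224.4], 0.55)]
cover_handle [([278.5, 294.0], 0.91), ([256.0, 223.7], 0.84), ([196.7, 318.1], 0.69)]
cover_tip [([187.3, 348.7], 0.93), ([271.0, 329.2], 0.87)]
duct [([357.4, 221.2], 0.74), ([245.8, 155.3], 0.58)]
lid_unit [([360.9, 162.2], 0.58)]
socket_unit []
0.7 [0.989 0.15  0.    0.   ] [0.158 0.727 0.656]
```

View pics/scene0.png

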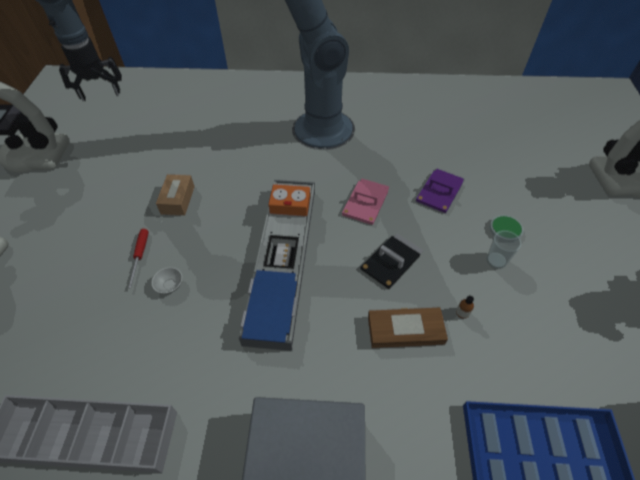

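View pics/top0.png

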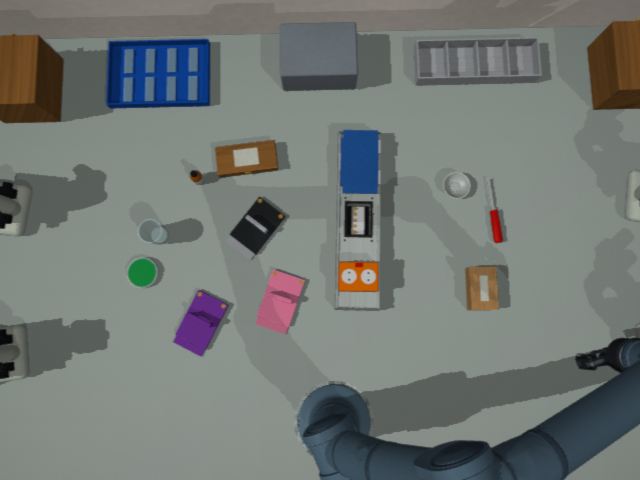

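The dark cover is at top (257,227) and scene (391,262). Its brass holes are at the upper right in the top view, so the tongue faces the lower left, about (237,248). The candidates are dark (257,227), pink (282,300) and purple (203,322) in the top view, and I choose the dark one. The lid, at top (360,162), is at the far +x end of the bay (358,218), and the socket (358,278) is at the near end.

```bash
cat >> h.py <<'E'
from scipy.spatial.transform import Rotation as Ro
def down(psi):  # tool z down, tool y along world yaw psi
    y=np.array([np.cos(psi),np.sin(psi),0]);z=np.array([0,0,-1.]);return Ro.from_matrix(np.c_[np.cross(y,z),y,z]).as_quat()
E
python3 - <<'E'
from h import *
np.set_printoptions(precision=4,suppress=True)
S=camera_params('scene');T=camera_params('top')
h=tri([ray(S,[395.6,255.3]),ray(T,[256,223.7])]);print('handle',h)
print('tip',onz(S,[407.7,244],.002))
print('holes top',onz(T,[263,200],.014),onz(T,[282,210],.014))
d=tri([ray(S,[281.4,252]),ray(T,[358,218])]);print('bay',d)
for n,p in dict(lidfarL=(342,131),lidfarR=(379,131)).items(): print(n,onz(T,p,.054))
print('rims near',onz(T,(335,308),.045),onz(T,(380,308),.045),'far',onz(T,(341,131),.045))
W=camera_params('wrist');Tw=np.array(W['camera_from_world']);print('wrist cam',-Tw[:3,:3].T@Tw[:3,3],Tw[2,:3],W['K'])
tip=onz(S,[407.7,244],.002);psi=np.arctan2(*(tip-h)[[1,0]]);print('psi',psi)
for k in (0,np.pi):
  for nm,p,a in(('pick',[h[0],h[1],.2],psi),('place',[d[0],d[1],.2],0)):
    q=inverse_kinematics(p,down(a+k)); print(k,nm,q)
# cloud crop
im=cv2.imread('pics/scene0.png')[215:305,335:445];cv2.imwrite('pics/crop.png',cv2.resize(im,None,fx=5,fy=5,interpolation=cv2.INTER_CUBIC))
E
```

```text
handle [0.5552 0.2141 0.0362]
tip [0.4906 0.2592 0.002 ]
holes top [0.6279 0.1918 0.014 ] [0.5971 0.137  0.014 ]
bay [ 0.5637 -0.0808  0.042 ]
lidfarL [ 0.8167 -0.0414  0.054 ]
lidfarR [ 0.8141 -0.1478  0.054 ]
rims near [ 0.3124 -0.0086  0.045 ] [ 0.3097 -0.1327  0.045 ] far [ 0.8199 -0.0389  0.045 ]
wrist cam [ 0.2566 -0.601   0.3747] [-0.2542 -0.0789 -0.9639] [[356.9399   0.     317.9893]
 [  0.     356.9399 243.8678]
 [  0.       0.       1.    ]]
psi 2.5316349628688073
0 pick [ 0.4772  0.6774 -1.243   1.7396  0.6797  1.2347  1.5891]
0 place [ 0.5432  0.3384 -0.5592  1.8198  0.2055  1.0412 -0.095 ]
3.141592653589793 pick [ 0.3109  0.5075 -0.9523  1.7456  0.4539  1.1269 -1.3931]
3.141592653589793 place [-0.923   0.7233  1.3804  1.8831 -0.7665  1.2137 -2.4209]
```

View pics/crop.png

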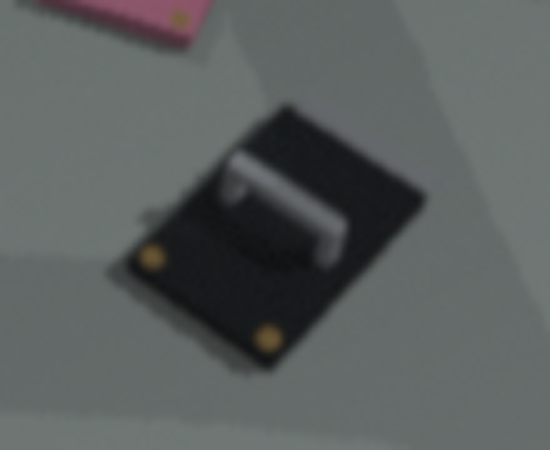

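The crop confirms the dark cover: two brass holes at the lower left, steel tongue side at the upper right, bow handle in the middle. Next come wrist looks over the duct and then the cover.

Run:
```python
from h import *
import pickle
np.set_printoptions(precision=4,suppress=True)
out={}
def view(tag,p,a,names):
    move_ptp(p,down(a)); P=camera_params('wrist'); save('wrist',tag); out[tag]=P
    print(tag,read_time_s(),read_eef_pos(),read_ft_force(),read_qpos())
    for n in names: print(n,[(np.round(r['at'],1).tolist(),round(r['confidence'],2)) for r in tip_of('wrist',n)][:3])
view('wd',[.5637,-.0808,.27],-.04,['duct','lid_unit'])
view('wc',[.5552,.2141,.2],2.53,['cover_handle','cover_tip'])
pickle.dump(out,open('P.pkl','wb'))
```

```text
wd 3.0833 [ 0.5635 -0.0827  0.2698] [-0.0863  0.0851 -0.257 ] [ 0.5517  0.2638 -0.5566  1.7506  0.1508  1.1701 -0.0916]
duct [([313.3, 207.1], 0.59)]
lid_unit []
wc 4.825 [0.5558 0.2129 0.1999] [-0.5397 -0.642  -0.4525] [ 0.351   0.5355 -1.0118  1.7437  0.4962  1.1437  1.716 ]
cover_handle [([316.9, 224.6], 0.85)]
cover_tip [([418.4, 218.5], 0.94)]
```

View pics/wd.png

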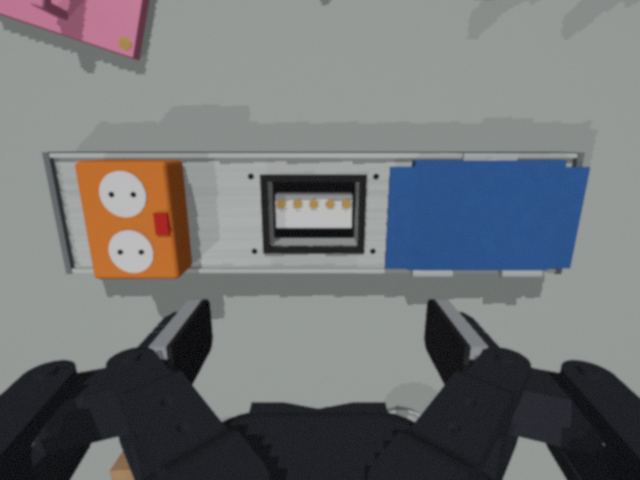

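View pics/wc.png

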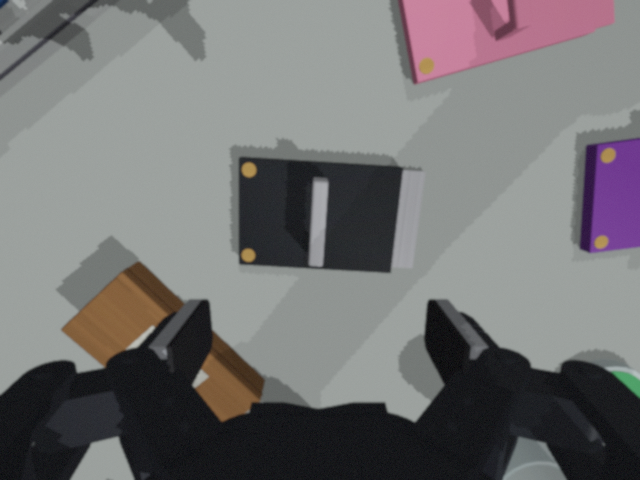

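In wd the seal corners are about (261,176), (365,176), (365,254) and (264,254), and the lid's lip edge runs (388,168)–(386,268). In wc the dark cover's corners are (239,157), (402,167), (391,272) and (240,265), the bar runs (320,180)–(317,263), and the tongue edge runs (423,171)–(412,268).

Run:
```python
from h import *
import pickle
np.set_printoptions(precision=4,suppress=True)
o=pickle.load(open('P.pkl','rb'));D=o['wd'];C=o['wc'];S=camera_params('scene');T=camera_params('top')
ang=lambda v:np.arctan2(v[1],v[0])
c=[onz(C,p,.014) for p in((239,157),(402,167),(391,272),(240,265))]
print('board',np.array(c),'ctr',np.mean(c,0),'len',[np.linalg.norm(c[i]-c[(i+1)%4]) for i in range(4)])
print('yaws',ang(c[1]-c[0]),ang(c[2]-c[3]),'side',ang(c[0]-c[3])-np.pi/2,ang(c[1]-c[2])-np.pi/2)
t=[onz(C,p,.004) for p in((423,171),(412,268))];print('tongue',t,np.mean(t,0),ang(t[0]-t[1]))
h=[onz(C,p,.045) for p in((320,180),(317,263))];print('bar',h,np.mean(h,0),ang(h[0]-h[1]))
print('tri',tri([ray(C,(318.4,222)),ray(S,[395.6,255.3]),ray(T,[256,223.7])]),tri([ray(C,(318.4,222)),ray(T,[256,223.7])]))
s=[onz(D,p,.043) for p in((261,176),(365,176),(365,254),(264,254))]
print('seal',np.array(s),np.mean(s,0),'len',[np.linalg.norm(s[i]-s[(i+1)%4]) for i in range(4)])
r=[onz(D,p,.045) for p in((47,154),(578,154))];print('rim yaw',r,ang(r[1]-r[0]))
l=[onz(D,p,.054) for p in((388,168),(386,268),(588,169),(572,269))];print('lid',l,np.mean(l,0),ang(l[0]-l[1])-np.pi/2)
r2=[onz(D,p,.045) for p in((70,271),(560,271))];print('rim2',r2,ang(r2[1]-r2[0]))
```

```text
board [[0.5767 0.1271 0.014 ]
 [0.4684 0.2135 0.014 ]
 [0.5265 0.2885 0.014 ]
 [0.636  0.203  0.014 ]] ctr [0.5519 0.208  0.014 ] len [np.float64(0.13853795019770476), np.float64(0.09484213536257341), np.float64(0.13894289945442073), np.float64(0.09634831271889262)]
yaws 2.4679628853597086 2.4788411454341395 side -3.804475459457125 -3.8001213856273526
tongue [array([0.4535, 0.2289, 0.004 ]), array([0.5084, 0.3008, 0.004 ])] [0.4809 0.2648 0.004 ] -2.222251379882028
bar [array([0.5303, 0.1799, 0.045 ]), array([0.5712, 0.2337, 0.045 ])] [0.5507 0.2068 0.045 ] -2.2197244555491444
tri [0.5537 0.2124 0.0336] [0.5508 0.2063 0.0525]
seal [[ 0.5095 -0.0421  0.043 ]
 [ 0.6103 -0.0465  0.043 ]
 [ 0.6096 -0.1257  0.043 ]
 [ 0.5058 -0.1212  0.043 ]] [ 0.5588 -0.0839  0.043 ] len [np.float64(0.10084781165462794), np.float64(0.0791306354188325), np.float64(0.10390240830986523), np.float64(0.07910483967461447)]
rim yaw [array([ 0.3086, -0.0126,  0.045 ]), array([ 0.8119, -0.0346,  0.045 ])] -0.0435029175632504
lid [array([ 0.6304, -0.0391,  0.054 ]), array([ 0.6292, -0.1379,  0.054 ]), array([ 0.817 , -0.0482,  0.054 ]), array([ 0.8164, -0.147 ,  0.054 ])] [ 0.7233 -0.0931  0.054 ] -0.011679904837637478
rim2 [array([ 0.3035, -0.1303,  0.045 ]), array([ 0.811 , -0.1522,  0.045 ])] -0.043183875664322156
```

Run:
```python
from h import *
np.set_printoptions(precision=4,suppress=True)
q=down(2.484);H=[.551,.2068]
move_gripper(.06,60)
movel([*H,.12],q,.15); f0=read_ft_force()
movel([*H,.040],q,.08); print('ft',read_ft_force()-f0)
move_gripper(0,60); print('gap',read_finger_gap(),read_grasp_force(),read_ft_force()-f0,read_eef_pos())
movel([*H,.20],q,.15); print('lift',read_ft_force()-f0,read_finger_gap(),read_time_s())
yaw=-.0435;u=np.array([np.cos(yaw),np.sin(yaw)]);B=np.array([.5590,-.0835])
A=B-.034*u
move_ptp([*A,.2],down(yaw)); movel([*A,.105],down(yaw),.1)
pause(.3)
import pickle;pickle.dump((camera_params('wrist'),f0),open('P2.pkl','wb'));save('wrist','pre')
print(read_time_s(),read_eef_pos(),read_ft_force()-f0,Ro.from_quat(read_tcp_rot()).as_matrix(),read_qpos())
for n in('cover_tip','cover_handle'):print(n,[(r['at'],r['confidence']) for r in tip_of('wrist',n)][:2])
```

```text
ft [-0.282  -0.8245 -0.2189]
gap 0.010712421711987354 59.01364088058472 [-0.4358 -2.5461  1.9333] [0.5513 0.2069 0.0405]
lift [-0.9348 -1.0271 -2.9667] 0.010850005407740804 8.85
11.8667 [ 0.5253 -0.0821  0.1054] [-0.0559 -0.2879 -3.2978] [[ 0.0436  0.999   0.0007]
 [ 0.999  -0.0436 -0.0003]
 [-0.0002  0.0007 -1.    ]] [ 0.5003  0.3913 -0.489   1.9756  0.2453  0.8311 -0.1675]
cover_tip [([505.7, 290.9], 0.86)]
cover_handle [([318.2, 328.8], 0.61)]
```

View pics/pre.png

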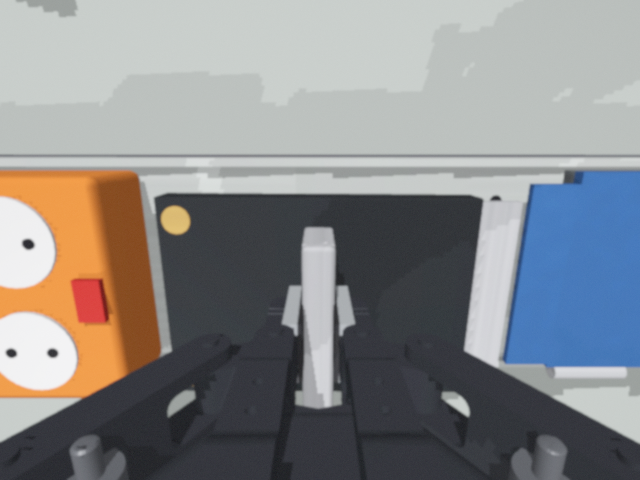

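The pre picture shows the cover held level and square. The tongue edge runs (523,202)–(502,362) and the lip edge runs (530,185)–(506,362). The upper rim is at rows 155–168 and the board's far edge is at row 195.

Run:
```python
from h import *
import pickle
np.set_printoptions(precision=4,suppress=True)
P,f0=pickle.load(open('P2.pkl','rb'));yaw=-.0435
R=np.array([[np.cos(yaw),np.sin(yaw)],[-np.sin(yaw),np.cos(yaw)]])
L=lambda p,z:R@(onz(P,p,z)[:2]-[.5590,-.0835])
print('in nominal duct frame: tcp',R@(read_eef_pos()[:2]-[.5590,-.0835]))
print('board far edge',L((200,195),.079),L((470,195),.079),'(expect y=tcp+48)')
print('tongue',L((523,202),.069),L((502,362),.069),'expect x tcp+92; y corner tcp+45')
print('lip',L((530,185),.054),L((506,362),.054),'expect x 72; y +-50')
print('rim inner',L((100,168),.045),L((500,168),.045),'outer',L((100,156),.045),L((500,156),.045),'expect 56,61')
print('bar',L((319,228),.110),L((318,404),.110))
```

```text
in nominal duct frame: tcp [-0.0339 -0.    ]
board far edge [-0.0837  0.0469] [0.0304 0.0469] (expect y=tcp+48)
tongue [0.059  0.0423] [ 0.0608 -0.0404] expect x tcp+92; y corner tcp+45
lip [0.0698 0.0484] [ 0.0719 -0.0504] expect x 72; y +-50
rim inner [-0.1445  0.056 ] [0.0585 0.056 ] outer [-0.1435  0.062 ] [0.0577 0.0619] expect 56,61
bar [-0.0336  0.0397] [-0.0339 -0.0321]
```

Run:
```python
from h import *
import pickle
np.set_printoptions(precision=4,suppress=True)
yaw=-.0435;u=np.array([np.cos(yaw),np.sin(yaw)]);B=np.array([.5590,-.0835]);q=down(yaw)
f0=read_ft_force();print(f0)
z=.0862;movel([*(B-.034*u),z],q,.06)
while z>.0815:
    f=read_ft_force()-f0;print('z',z,read_eef_pos()[2],f)
    if f[2]>1.5:break
    z-=.0006;movel([*(B-.034*u),z],q,.02);pause(.1)
z+=.0003
s=-.034
while s<.004:
    s+=.004 if s<-.008 else .001
    movel([*(B+s*u),z],q,.03)
    f=read_ft_force()-f0;p=read_eef_pos();print('s',round(s,4),round((p[:2]-B)@u,4),round(p[2],4),'along',round(f[:2]@u,2),'fz',round(f[2],2))
    if f[:2]@u<-8 or f[2]<-6: break
print(z,read_time_s())
P=camera_params('wrist');pickle.dump(P,open('P3.pkl','wb'));save('wrist','ins');save('scene','ins_s')
pickle.dump((s,z,f0),open('st.pkl','wb'))
```

```text
[ 0.2871 -0.0116 -2.0897]
z 0.0862 0.08537942449116305 [-0.2143  1.4552  0.438 ]
z 0.0856 0.08585018644634795 [-0.4543 -0.2373 -0.4257]
z 0.08499999999999999 0.08502224316942975 [ 0.1187 -0.6012 -0.4629]
z 0.08439999999999999 0.08438196622964994 [-0.3891 -0.6963  0.2455]
z 0.08379999999999999 0.08378631088573249 [-0.3738 -0.5005 -0.8125]
z 0.08319999999999998 0.08318846087228678 [ 0.0216 -0.0896 -1.5208]
z 0.08259999999999998 0.08274716807247902 [-0.4784 -0.014   0.3383]
z 0.08199999999999998 0.08219830075603601 [-1.1701  0.2489  2.036 ]
s -0.03 -0.0295 0.0824 along -0.13 fz 1.12
s -0.026 -0.0254 0.0824 along -0.18 fz 2.07
s -0.022 -0.0214 0.0824 along 0.45 fz 1.71
s -0.018 -0.0174 0.0824 along -0.18 fz 0.83
s -0.014 -0.0134 0.0824 along 0.35 fz 1.78
s -0.01 -0.0095 0.0824 along -0.18 fz 2.06
s -0.006 -0.0055 0.0824 along -0.8 fz 1.47
s -0.005 -0.005 0.0823 along -0.47 fz 2.34
s -0.004 -0.0041 0.0822 along -2.27 fz 1.87
s -0.003 -0.0029 0.0823 along -1.93 fz 2.22
s -0.002 -0.0018 0.0823 along -2.12 fz 1.78
s -0.001 -0.0008 0.0823 along -0.99 fz 2.24
s -0.0 0.0002 0.0823 along -1.18 fz 2.42
s 0.001 0.0011 0.0823 along -1.67 fz 1.94
s 0.002 0.0016 0.0822 along -2.72 fz 2.33
s 0.003 0.0017 0.082 along -5.92 fz 4.3
s 0.004 0.0017 0.0818 along -6.51 fz 5.48
s 0.005 0.0017 0.0816 along -9.37 fz 6.7
0.08229999999999997 19.6167
```

View pics/ins.png

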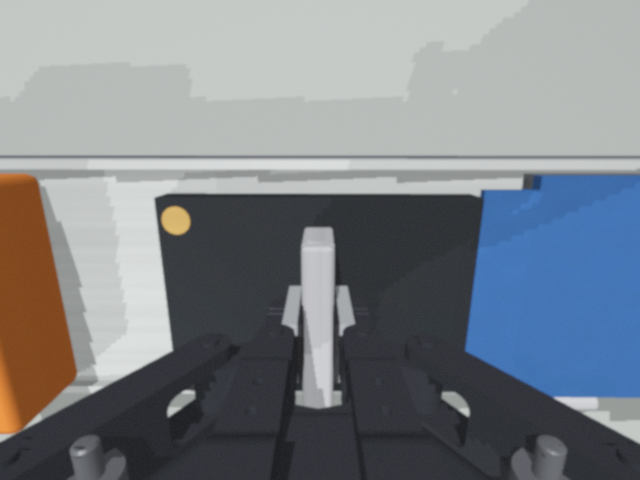

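The ins picture shows the tongue fully under the lip, with the board end flush against the lip edge at about (480,195)–(467,352), square to the rim, and the lid flat. The cover met its stop at s = 1.7 mm. I'll relax it slightly and press.

Run:
```python
from h import *
import pickle
np.set_printoptions(precision=4,suppress=True)
yaw=-.0435;u=np.array([np.cos(yaw),np.sin(yaw)]);B=np.array([.5590,-.0835]);q=down(yaw)
s,z,f0=pickle.load(open('st.pkl','rb'))
def F():
    a=[]
    for _ in range(5): a.append(read_ft_force()-f0);pause(.04)
    return np.mean(a,0)
s=.0016;movel([*(B+s*u),z],q,.02)
for i in range(30):
    z-=.0005;movel([*(B+s*u),z],q,.02);f=F();p=read_eef_pos()
    print('z',round(z,4),round(p[2],4),'s',round((p[:2]-B)@u,4),'fz',round(f[2],2),'along',round(f[:2]@u,2))
    if f[2]>16:break
pause(.5);print(F(),read_eef_pos(),Ro.from_quat(read_tcp_rot()).as_matrix()[:,2],read_finger_gap(),read_grasp_force(),read_ft_torque(),read_time_s())
P=camera_params('wrist');pickle.dump(P,open('P4.pkl','wb'));save('wrist','end');save('scene','end_s')
im=cv2.imread('pics/end_s.png')[150:360,200:360];a=cv2.resize(im,None,fx=2.8,fy=2.8,interpolation=cv2.INTER_CUBIC)
b=cv2.resize(cv2.imread('pics/end.png'),(340,255));c=np.zeros((a.shape[0],a.shape[1]+340,3),np.uint8);c[:,:a.shape[1]]=a;c[:255,a.shape[1]:]=b;cv2.imwrite('pics/endc.png',c)
```

```text
z 0.0818 0.0819 s 0.0016 fz 3.5 along -3.5
z 0.0813 0.0814 s 0.0016 fz 5.55 along -4.32
z 0.0808 0.0809 s 0.0016 fz 6.86 along -4.54
z 0.0803 0.0805 s 0.0016 fz 7.34 along -4.97
z 0.0798 0.0804 s 0.0016 fz 10.1 along -5.72
z 0.0793 0.0804 s 0.0016 fz 12.46 along -7.11
z 0.0788 0.0804 s 0.0017 fz 15.61 along -8.76
z 0.0783 0.0804 s 0.0016 fz 18.04 along -9.31
[-9.0315 -0.5068 18.3086] [ 0.5607 -0.0837  0.0804] [-0.0008 -0.0012 -1.    ] 0.010775727343735667 60.89713096618652 [-0.1342  1.906   0.1374] 24.4083
```

View pics/endc.png

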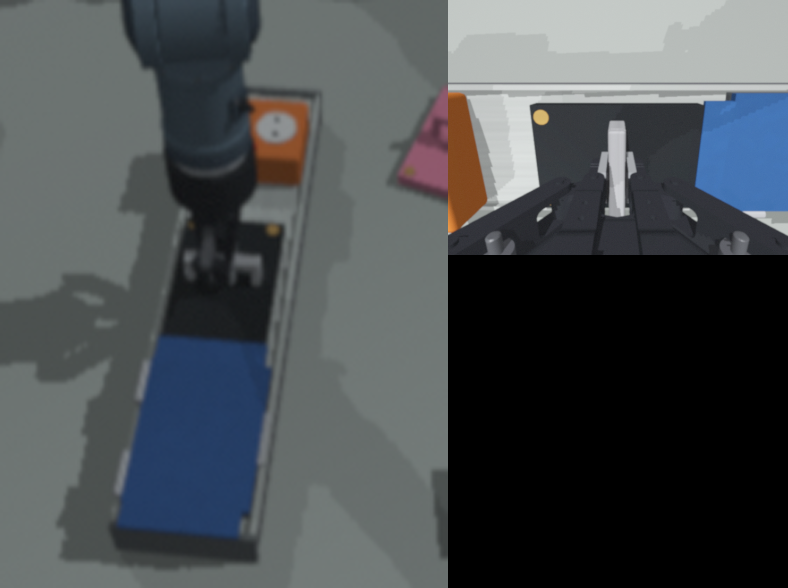

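The cover bottomed at TCP z = 80.4 mm, which matches the deck height plus the handle height, with about 18 N on the duct. The end picture shows it flush with the shut lid and square, so I'm handing in.

```bash
python3 -c "
from bench import *
print(sign_off(),read_ft_force(),read_eef_pos())"
```

```text
the job is handed in; nothing more can be done
the job is handed in; nothing more can be done
```

The job is handed in: the dark cover's tongue is fully under the shut blue lid's lip, and the cover is square and pressed flush on its seal with about 18 N, still gripped; the judge's verdict was not shown.

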